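Close the filter drawer and fit its lock nut's socket

TASK

Push the open filter drawer of the analyser's filter bank fully home until it clicks in at its detent. Then find by trying which of the three sockets fits the hex lock nut directly above that drawer (the middle of the three nuts), standing any socket that does not fit back upright on the bench. Finish with the fitting socket fully seated down over that nut and still held in the gripper: do not let go of it, and leave the bottle and the jar alone.

Things in the scene. Friction and masses are not known exactly. Their poses are not given: they have to be found in the camera images.
- bank: filter bank, a fixed white box 200 mm deep (x), 250 wide (y), 70 high, yaw within 0.25 rad; on the far half of its top a cover with knobs reaching 92 mm. Origin: centre of its underside; the -x side is the front, to the robot. Three bays 79 mm apart along y: only the middle one has a drawer. On top, 50 mm behind the front, each bay has a fixed hex nut in a round guard collar
- nut_seat (a point): on the middle nut's axis at its foot, 73 mm above the bench; axes as the bank's. The nut cannot turn; it is 18, 24 or 30 mm across flats, which one varies from start to start and is not told (the other two sizes are in the outer bays). Two of its flats face the bank's x direction. The fitting socket (bore 1.5 mm wider) goes down until its mouth is at this point
- nut_top (a point): centre of the middle nut's chamfered top, 16 mm above nut_seat. A socket that is too small stops here, its mouth 15 to 16 mm above nut_seat
- collar_top (a point): centre of the mouth of the guard collar around the middle nut, 10 mm above nut_seat. The collar is 3.5 mm wider inside than the barrel of the socket that fits; a socket that is too large for the nut stops on it, its mouth 10 mm above nut_seat
- drawer (a joint): opening of the drawer in m: 0 is fully home against its stop; grows as it comes out to the robot (along the bank's -x); starts 0.05 to 0.09. Slides with about 1 N of friction; a spring catch resists with about 4 N more when 12 to 5 mm remain, then draws it in over the last 3 mm and keeps it home. Home means within 2.5 mm
- drawer_face (a point): centre of the outer face of the drawer's front, 34 mm above the bench; moves with the drawer; axes as the bank's. The front is a flat panel 80 mm wide (y), from 3 to 65 mm above the bench, 12 mm thick; when home it is level with the outer bays' fixed fronts, 12 mm in front of the bank. No projecting handle: push on the face
- socket_s: smallest of three loose steel sockets, standing on the bench in any of three places, any yaw, open hex mouth down. Barrel 28 mm diameter, 34 mm tall; hex bore 19.5 mm across flats, 20 mm deep, slight lead-in; on top a square drive adapter. Origin: centre of the mouth (underside); z up through the adapter. Two of the six bore flats face its x direction
- socket_m: middle of three loose steel sockets, standing on the bench in any of three places, any yaw, open hex mouth down. Barrel 35 mm diameter, 34 mm tall; hex bore 25.5 mm across flats, 20 mm deep, slight lead-in; on top a square drive adapter. Origin: centre of the mouth (underside); z up through the adapter. Two of the six bore flats face its x direction
- socket_l: largest of three loose steel sockets, standing on the bench in any of three places, any yaw, open hex mouth down. Barrel 42 mm diameter, 34 mm tall; hex bore 31.5 mm across flats, 20 mm deep, slight lead-in; on top a square drive adapter. Origin: centre of the mouth (underside); z up through the adapter. Two of the six bore flats face its x direction
- adapter_s (a point): centre of the square adapter on top of socket_s, 54 mm above its mouth: the place to grip. 18 x 18 mm, 40 mm tall (34 to 74 mm above the mouth), faces looking along the socket's x and y
- adapter_m (a point): centre of the square adapter on top of socket_m, 54 mm above its mouth: the place to grip. 18 x 18 mm, 40 mm tall (34 to 74 mm above the mouth), faces looking along the socket's x and y
- adapter_l (a point): centre of the square adapter on top of socket_l, 54 mm above its mouth: the place to grip. 18 x 18 mm, 40 mm tall (34 to 74 mm above the mouth), faces looking along the socket's x and y
- reagent_bottle: amber bottle, 52 mm diameter, 100 mm tall, standing loose on the left of the bank; origin centre of its underside. Leave it alone
- sample_jar: white capped jar, 52 mm diameter, 65 mm tall, standing loose on the right of the bank; origin centre of its underside. Leave it alone

How it is judged:
By the outcome, as a careful person would: the job done as asked, in the order asked, and still so for the second after the job is handed in, while the arm keeps its last pose, push and grip.
It also fails if it takes over 72 s, if anything falls off the work surface, if the arm or the gripper's body presses on something with over 40 N, if the wrist force passes 120 N, or if a joint passes its speed limit or range.

ROBOT

A 6-joint arm with a two-finger parallel gripper is mounted at the origin on the work surface. World frame = base frame: x ahead of the robot, y to its left, z up, the work surface at z = 0. Lengths are in m, angles in rad, forces in N, time in s.
With the tool pointing down it reaches from about 0.35 to 0.775 m from the base axis. Payload 7.3 kg.
Tool frame: the origin (TCP) lies on the centre line of the jaws, within the pads' length; the fingertips stand 11 mm ahead of it and the grasp point (between the pads) lies 8 mm behind it; z points along the fingers, y is the direction in which the jaws open and shut (so a half turn about z gives the same grasp; the last joint's range is limited). The gripper opens to 92 mm and grips with 3 to 60 N. Pads are 19 mm wide; open, the fingers measure 130 mm over their backs; the gripper's body (75 mm by 190 mm) begins 47 mm behind the grasp point.
Start: joints at [0.971, 0.342, 1.524, -0, 1.275, -0.146], TCP at [0.23, 0.472, 0.238] pointing down, gripper open.
Joint ranges: [-2.53, 2.53], [-0.77, 2.02], [0.04, 2.7], [-1, 4.14], [0.28, 2.66], [-3.11, 3.11]. Speed limits (rad/s): [2.57, 2.57, 3.14, 3.14, 3.14, 3.14].

INTERFACE

Orientations are given as [roll, pitch, yaw] about the fixed x, y, z axes, in that order (R = Rz(yaw) Ry(pitch) Rx(roll)).
In Python, from cell import robot gives the robot as it stands.
- The arm moves only by the tool jog_arm, never from a script. Its argument "deltas" is one flat list of numbers, 6 for each row, row after row: the shift along the world's x, y, z in units of 0.1 m (1.0 is 0.1 m), then the turn, a rotation vector about the world's x, y, z in units of 90 degrees (1.0 is 90 degrees). A call has 1 to 5 rows; each row is the pose to reach, as a shift and turn from the pose commanded when the call began; what a row does not reach only later rows make up. A row lasts 1/12 s, in which the tool goes at most 41.7 mm and 7.16 degrees, less where a joint would pass 70% of its speed; a pose out of reach is approached as far as the arm can. A call with a number of a shift or a turn outside -1 to 1 is refused whole. A call with a gripper value outside its range is refused whole. "claw" is the opening, from 0 (shut) to 1 (fully open), set as the call begins (left out, the last holds). The fingers move at their own pace and stop on an object; "newtons" is the grip in N (left out, the last holds). Time passes only in rows, so rows that repeat a pose let the fingers close. It gives the time, the measured TCP pose, the force and the opening at its end, in the units of the state.
- robot.observe(): the state, without advancing time (a new reading comes with each control period).
- robot.read_camera(name): name is "scene" or "top"; returns the picture (384x512x3 uint8, red, green, blue); there is no depth.
- robot.camera_params(name): a dict with "fx", "fy", "cx", "cy" (pixels), "k1" (the pictures are not rectified: a ray, as slopes to the right and down, at radius r is drawn at 1 + k1 r^2 times it, then the intrinsics apply), "R" (3x3) and "t" (3): a world point X has camera coordinates R X + t. Camera axes: x right, y down, z forward; pixel columns grow to the right and rows downward; lengths in m; the calibration is good to about 2 mm. A picture is of the moment at which its call begins. camera_params takes no time and is no camera call.
- robot.hand_in(): hands the job in, once; it reports no verdict.
The state is a dict: "time": time; "qpos": joint angles; "qvel": joint speeds; "joint_efforts": joint torques, N m; "tool_pos": TCP position; "tool_rot": TCP orientation; "contact_force": force on the tool from outside, world axes, zero at the start; "torque": the same for the moment, N m; "opening": finger opening in m.
Only numpy, scipy, OpenCV 4.12 (cv2) and the standard library are available. Lean on these libraries where they do the work, as an engineer would, in place of code of your own. Each camera call takes 0.05 s, during which the arm holds its last target. There are 200 camera calls.

## Working session

There is one attempt and no reset: what is moved stays moved. The work goes in short steps, Python scripts to look and compute and a tool call to move; the robot and the scene stay as the last step left them, time stands still between calls to the robot, and variables do not carry over. Pictures are saved under pics/ and viewed, about 8 in all and at most 12, crops included, and the job is handed in when it is done.

Besides the shell and the picture viewer there is one more tool, called after ">>>" as name(argument=value, ...) on one line, values as JSON. jog_arm: Moves the arm, as the interface text tells. Its arguments: {"type":"object","properties":{"deltas":{"type":"array","items":{"type":"number"}},"claw":{"type":"number"},"newtons":{"type":"number"}},"required":["deltas"]}

```bash
mkdir -p pics; ls; python3 - <<'E'
from cell import robot
import cv2
for n in("scene","top"):
    im=robot.read_camera(n); cv2.imwrite(f"pics/{n}0.png",im[:,:,::-1])
    print(n,robot.camera_params(n))
print(robot.observe())
E
```

```text
pics
scene {'fx': 362.5200721918054, 'fy': 362.5200721918054, 'cx': 249.51650970359822, 'cy': 195.801915708164, 'k1': 0.013109156611368017, 'R': array([[ 0.14304566,  0.9896387 , -0.01237647],
       [ 0.66669666, -0.10559365, -0.73781133],
       [-0.73147352,  0.09728935, -0.67489353]]), 't': array([-0.09241477, -0.31751457,  1.34436999])}
top {'fx': 359.39887610782745, 'fy': 359.39887610782745, 'cx': 256.0292051706618, 'cy': 190.0679165685153, 'k1': 0.035440598653993516, 'R': array([[ 1.13209707e-02, -9.99935420e-01, -9.95480845e-04],
       [-9.89379951e-01, -1.10571793e-02, -1.44931195e-01],
       [ 1.44910828e-01,  2.62567061e-03, -9.89441235e-01]]), 't': array([0.011073  , 0.59220106, 0.84720053])}
{'time': 0.1, 'qpos': array([ 9.71011511e-01,  3.42629462e-01,  1.52487499e+00, -1.13783172e-05,
        1.27538157e+00, -1.46031458e-01]), 'qvel': array([ 0.00128327, -0.00180201, -0.003123  , -0.00114847,  0.00129184,
        0.00128075]), 'joint_efforts': array([ 2.28141827e-03, -4.32003379e+01, -2.44696176e+01,  7.20661087e-02,
        5.24812506e-02, -4.73355090e-05]), 'tool_pos': array([0.2299436 , 0.47160638, 0.23714291]), 'tool_rot': array([-3.14031146e+00, -1.77437017e-04,  2.68784250e+00]), 'contact_force': array([-0.19711815, -0.47338857,  0.02136925]), 'torque': array([ 0.03406699, -0.01779876, -0.03328409]), 'opening': 0.09171123794495542}
```

View pics/top0.png

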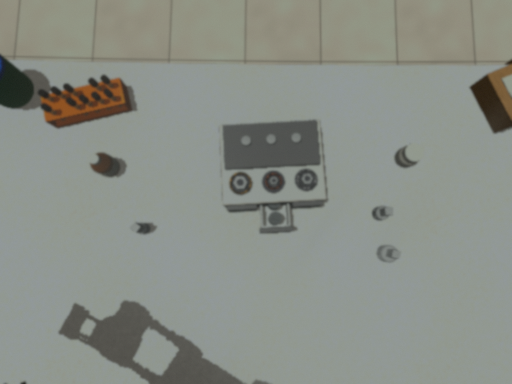

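View pics/scene0.png

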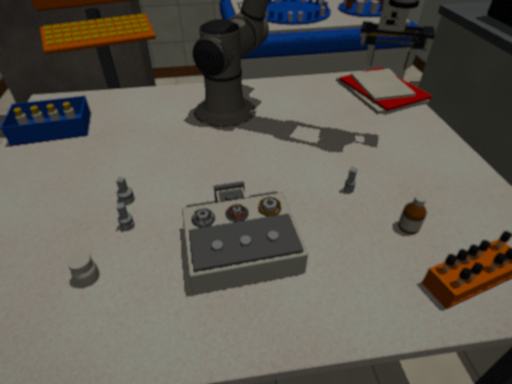

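The top view shows the bank at about (273,165), with nuts at (240,183), (273,181) and (306,180) and the drawer front at (277,230). The sockets are at (143,228), (383,212) and (389,253). In the scene view the sockets are at (350,180), (124,188) and (125,216). Next I'll zoom in.

```bash
cat > h.py <<'E'
import numpy as np, cv2
from cell import robot
def K(p): return np.array([[p['fx'],0,p['cx']],[0,p['fy'],p['cy']],[0,0,1]]), np.array([p['k1'],0,0,0.])
def ray(n,uv):
    p=robot.camera_params(n);k,d=K(p)
    s=cv2.undistortPoints(np.array([[uv]],float),k,d)[0,0]
    return -p['R'].T@p['t'], p['R'].T@np.array([s[0],s[1],1])
def onz(n,uv,z):
    o,d=ray(n,uv); return o+d*(z-o[2])/d[2]
def proj(n,X):
    p=robot.camera_params(n);k,d=K(p)
    return cv2.projectPoints(np.atleast_2d(np.array(X,float)),cv2.Rodrigues(p['R'])[0],p['t'],k,d)[0][:,0]
def tri(uvt,uvs):
    (o1,d1),(o2,d2)=ray('top',uvt),ray('scene',uvs)
    a=np.linalg.lstsq(np.c_[d1,-d2],o2-o1,rcond=None)[0]
    p,q=o1+a[0]*d1,o2+a[1]*d2
    return (p+q)/2,np.linalg.norm(p-q)
def crop(im,x,y,w,h,s): return cv2.resize(im[y:y+h,x:x+w],None,fx=s,fy=s,interpolation=cv2.INTER_CUBIC)
E
python3 - <<'E'
from h import *
t=cv2.imread('pics/top0.png');s=cv2.imread('pics/scene0.png')
g=lambda im:np.clip(im.astype(float)*1.6,0,255).astype('uint8')
A=crop(t,210,110,125,130,4) #500x520
B=np.vstack([crop(t,120,210,50,35,6),crop(t,365,200,50,65,6)]) #300x600
C=np.zeros((600,800,3),'uint8');C[:520,:500]=A;C[:600,500:]=B
cv2.imwrite('pics/c1.png',g(C))
A=crop(s,175,170,135,125,4);B=np.vstack([crop(s,325,155,40,45,6)[:, :240],crop(s,105,170,40,65,5.0).copy() if 0 else cv2.resize(s[170:235,105:145],(240,390-60),interpolation=cv2.INTER_CUBIC)])
C=np.zeros((600,800,3),'uint8');C[:500,:540]=A;C[:B.shape[0],545:785]=B
cv2.imwrite('pics/c2.png',g(C))
E
```

```text
(no output)
```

View pics/c1.png

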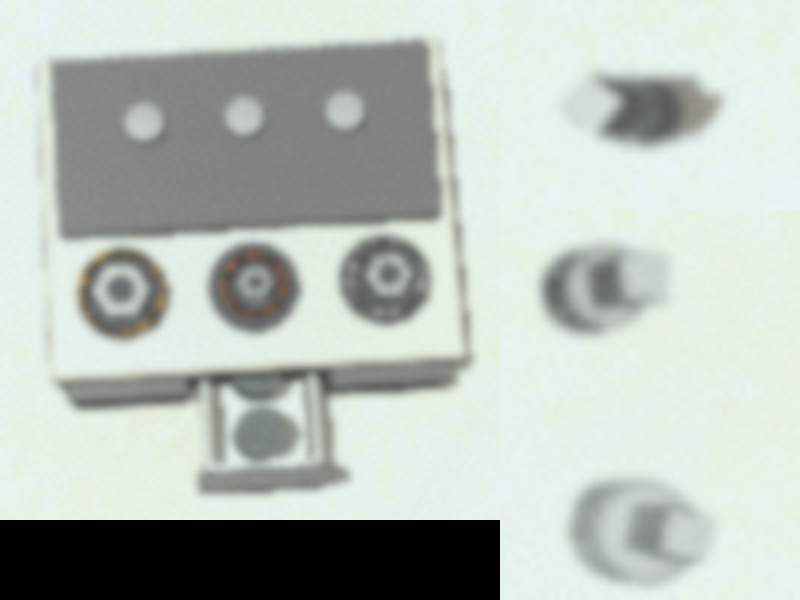

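View pics/c2.png

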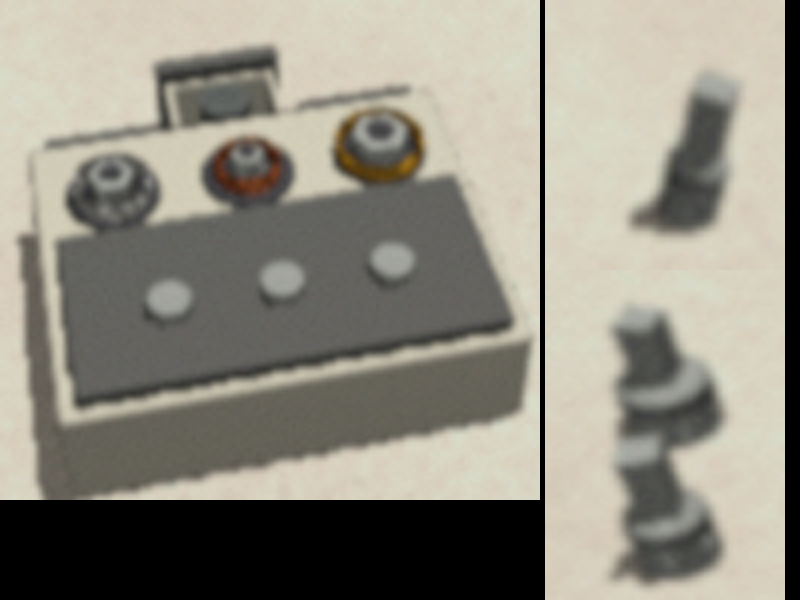

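```bash
python3 - <<'E'
from h import *
t=cv2.imread('pics/top0.png');s=cv2.imread('pics/scene0.png')
def circ(im,x,y,r,th):
    p=cv2.resize(im[y-r:y+r+1,x-r:x+r+1],None,fx=8,fy=8,interpolation=cv2.INTER_CUBIC)
    g=p.min(2); c=(8*r+4); th=(int(np.percentile(g,97))+int(np.percentile(g,10)))//2 if th is None else th
    m=(g<th).astype('uint8')
    cs,_=cv2.findContours(m,cv2.RETR_EXTERNAL,cv2.CHAIN_APPROX_NONE)
    k=min(cs,key=lambda k:-cv2.contourArea(k)); e=cv2.fitEllipse(cv2.convexHull(k))
    f=lambda q:((q[0]+.5)/8-.5+x-r,(q[1]+.5)/8-.5+y-r)
    return f(e[0]),np.array(e[1])/8,th
N=[]
for (x,y),(a,b) in zip([(240,183),(273,181),(306,180)],[(269,206),(236,212),(202,216)]):
    ct,at,_=circ(t,x,y,14,None); cs,as_,_=circ(s,a,b,13,None)
    X=onz('top',ct,.083);Y=onz('scene',cs,.083);T,gap=tri(ct,cs)
    N.append((X[:2],Y[:2]));print(np.round(ct,1),np.round(at,1),np.round(cs,1),np.round(as_,1),'top',X.round(4),'scene',Y.round(4),'tri',T.round(4),gap.round(4))
for i in (0,1):
    v=N[0][i]-N[2][i]; print('yaw',np.arctan2(-v[0],v[1]),'len',np.linalg.norm(v))
# hex nut tops by bright mask centroids
for x,y in [(240,182),(273,180),(307,178)]:
    p=cv2.resize(t[y-7:y+8,x-7:x+8],None,fx=8,fy=8,interpolation=cv2.INTER_CUBIC).min(2)
    m=cv2.morphologyEx((p>(int(p.max())+int(p.min()))/2).astype('uint8'),cv2.MORPH_CLOSE,np.ones((9,9)))
    n,l,st,ce=cv2.connectedComponentsWithStats(m); k=1+np.argmax(st[1:,4]); 
    u=((ce[k]+.5)/8-.5)+[x-7,y-7]; print('nut',u.round(1),st[k,2:4]/8,onz('top',u,.089).round(4))
# front drawer face top edge / bank front top edge
for uv in [(222.5,205),(326,200.5),(260,229),(292,227.5)]: print(uv,onz('top',uv,.07 if uv[1]<210 else .065).round(4))
for n,uv in [('top',(135,227)),('top',(390,211)),('top',(397,252.5))]: print('adapter',onz(n,uv,.074).round(4))
print(tri((135,227.2),(353.7,169.5)))
# raw brightness of adapter
print(t[220:236,128:156].min(2))
E
```

```text
[240.3 183. ] [22.7 23.2] [269.3 213.4] [27.6 34. ] top [0.6028 0.0551 0.083 ] scene [0.6359 0.0482 0.083 ] tri [0.6075 0.0554 0.0537] 0.0022
[273.1 181.4] [22.  22.2] [236.1 221.3] [27.3 35.4] top [ 0.6075 -0.0226  0.083 ] scene [ 0.6491 -0.0297  0.083 ] tri [ 0.6138 -0.0256  0.0457] 0.0027
[305.8 179.5] [22.2 22.8] [203.3 223.2] [25.5 30.9] top [ 0.6128 -0.1002  0.083 ] scene [ 0.6432 -0.1027  0.083 ] tri [ 0.6175 -0.104   0.0562] 0.0001
yaw 0.06424501792702914 len 0.15561720322813172
yaw 0.048694881197212124 len 0.15112575088882155
nut [239.5 182.1] [14.125 13.125] [0.6039 0.0567 0.089 ]
nut [273.2 180.3] [9.25 9.5 ] [ 0.609  -0.0225  0.089 ]
nut [306.8 178.3] [10.75  10.125] [ 0.6147 -0.1017  0.089 ]
(222.5, 205) [0.5512 0.0973 0.07  ]
(326, 200.5) [ 0.5648 -0.1497  0.07  ]
(260, 229) [0.4954 0.0072 0.065 ]
(292, 227.5) [ 0.4999 -0.0689  0.065 ]
adapter [0.4968 0.3006 0.074 ]
adapter [ 0.5412 -0.2988  0.074 ]
adapter [ 0.4451 -0.3104  0.074 ]
(array([0.49649442, 0.3019686 , 0.06971487]), np.float64(6.2315656976862375e-06))
[[145 146 145 145 145 144 143 143 142 143 144 144 144 144
[... 1115 characters left out ...]
145 144 143 139 132 132 133 132 124 105  81  64  59  59  62  65  65  65
   61  57  59  68  78  86  91 101 115 130]
 [145 145 144 143 141 137 136 131 116  93  75  66  64  66  68  69  66  64
   60  59  66  76  88  97 105 117 131 139]
 [146 145 144 144 143 143 140 135 120 104  93  84  81  82  82  76  71  68
   69  76  84  96 109 118 123 133 141 143]
 [144 145 145 144 145 144 144 142 134 127 120 112 107 106 102  92  87  89
   95 104 112 120 129 134 138 141 144 144]
 [145 145 145 145 145 144 145 144 143 142 138 134 129 127 124 118 115 118
  123 129 134 138 141 143 144 144 145 145]
 [144 145 145 145 145 145 144 145 145 144 144 143 140 139 139 137 136 137
  139 142 143 143 146 144 145 146 144 144]]
```

The middle nut is at about (0.609,-0.0225), bank yaw is about 0.06 and the drawer is open about 50 mm. By apparent size the middle nut is the smallest. I'll start towards the drawer with the jaws shut.

>>> jog_arm(deltas=[0.44, -1, 0, 0, 0, 0.0654, 0.44, -1, 0, 0, 0, 0.0654, 0.44, -1, 0, 0, 0, 0.0654, 0.44, -1, 0, 0, 0, 0.0654], claw=0, newtons=20)

```text
time: 0.43
tool_pos: [0.2751, 0.3683, 0.2374]
tool_rot: [-3.139, 0.0, 2.788]
contact_force: [0.9, 1.2, -0.2]
opening: 0.0699
```

>>> jog_arm(deltas=[0.44, -1, 0, 0, 0, 0.0654, 0.44, -1, 0, 0, 0, 0.0654, 0.44, -1, 0, 0, 0, 0.0654, 0.44, -1, 0, 0, 0, 0.0654])

```text
time: 0.77
tool_pos: [0.3194, 0.2688, 0.2376]
tool_rot: [-3.14, 0.001, 2.89]
contact_force: [0.1, 0.3, -0.2]
opening: 0.0432
```

>>> jog_arm(deltas=[0.44, -1, 0, 0, 0, 0.0654, 0.44, -1, 0, 0, 0, 0.0654, 0.44, -1, 0, 0, 0, 0.0654, 0.44, -1, 0, 0, 0, 0.0654])

```text
time: 1.1
tool_pos: [0.3639, 0.1689, 0.2377]
tool_rot: [-3.141, 0.001, 2.992]
contact_force: [0.6, 0.3, 0.7]
opening: 0.0164
```

>>> jog_arm(deltas=[0.44, -1, 0, 0, 0, 0.0654, 0.44, -1, 0, 0, 0, 0.0654, 0.44, -1, 0, 0, 0, 0.0654, 0.44, -1, 0, 0, 0, 0.0654])

```text
time: 1.43
tool_pos: [0.4083, 0.069, 0.2377]
tool_rot: [-3.141, 0.001, 3.095]
contact_force: [0.5, -0.3, 0.8]
opening: 0.0004
```

>>> jog_arm(deltas=[0.44, -1, 0, 0, 0, 0.0654, 0.44, -1, 0, 0, 0, 0.0654, 0.44, -1, 0, 0, 0, 0.0654, 0.44, -1, 0, 0, 0, 0.0654])

```text
time: 1.77
tool_pos: [0.4523, -0.0308, 0.2374]
tool_rot: [-3.141, 0.001, -3.085]
contact_force: [0.1, 0.1, 0.0]
opening: 0.0003
```

>>> jog_arm(deltas=[0, 0, -0.96, 0, 0, 0, 0, 0, -0.96, 0, 0, 0, 0, 0, -0.96, 0, 0, 0, 0, 0, -0.96, 0, 0, 0])

```text
time: 2.1
tool_pos: [0.4478, -0.0261, 0.1384]
tool_rot: [3.139, -0.008, -3.081]
contact_force: [0.2, -0.3, 0.3]
opening: 0.0005
```

>>> jog_arm(deltas=[0, 0, -0.48, 0, 0, 0, 0, 0, -0.7, 0, 0, 0, 0, 0, -0.96, 0, 0, 0, 0, 0, -0.96, 0, 0, 0])

```text
time: 2.43
tool_pos: [0.4485, -0.0266, 0.0432]
tool_rot: [3.139, -0.006, -3.081]
contact_force: [-0.8, -0.9, -0.6]
opening: 0.0001
```

>>> jog_arm(deltas=[0.1, 0.006, 0, 0, 0, 0, 0.2, 0.012, 0, 0, 0, 0, 0.3, 0.018, 0, 0, 0, 0, 0.4, 0.024, 0, 0, 0, 0, 0.5, 0.03, 0, 0, 0, 0])

```text
time: 2.85
tool_pos: [0.5015, -0.0243, 0.0481]
tool_rot: [-3.141, 0.002, -3.081]
contact_force: [-1.5, -0.1, -1.1]
opening: 0.0002
```

>>> jog_arm(deltas=[0.04, 0.0024, 0, 0, 0, 0, 0.08, 0.0048, 0, 0, 0, 0, 0.12, 0.0072, 0, 0, 0, 0, 0.16, 0.0096, 0, 0, 0, 0, 0.2, 0.012, 0, 0, 0, 0])

```text
time: 3.27
tool_pos: [0.5203, -0.0237, 0.0462]
tool_rot: [3.141, 0.0, -3.082]
contact_force: [-0.9, 0.5, 0.1]
opening: 0.0005
```

>>> jog_arm(deltas=[0.02, 0.0012, 0, 0, 0, 0, 0.04, 0.0024, 0, 0, 0, 0, 0.06, 0.0036, 0, 0, 0, 0, 0.08, 0.0048, 0, 0, 0, 0, 0.1, 0.006, 0, 0, 0, 0])

```text
time: 3.68
tool_pos: [0.5273, -0.0233, 0.0453]
tool_rot: [3.141, -0.007, -3.081]
contact_force: [-10.0, -2.7, 6.2]
opening: 0.0003
```

>>> jog_arm(deltas=[0.02, 0.0012, 0, 0, 0, 0, 0.04, 0.0024, 0, 0, 0, 0, 0.04, 0.0024, 0, 0, 0, 0])

```text
time: 3.93
tool_pos: [0.534, -0.0231, 0.0455]
tool_rot: [3.141, -0.001, -3.082]
contact_force: [-1.2, -0.4, -0.3]
opening: 0.0002
```

>>> jog_arm(deltas=[0.02, 0.0012, 0, 0, 0, 0, 0.03, 0.002, 0, 0, 0, 0, 0.03, 0.002, 0, 0, 0, 0])

```text
time: 4.18
tool_pos: [0.5377, -0.0229, 0.0457]
tool_rot: [-3.142, 0.001, -3.082]
contact_force: [0.2, -0.4, -0.7]
opening: 0.0007
```

>>> jog_arm(deltas=[0.01, 0.001, 0, 0, 0, 0, 0.02, 0.0012, 0, 0, 0, 0, 0.02, 0.0012, 0, 0, 0, 0])

```text
time: 4.43
tool_pos: [0.5377, -0.0229, 0.0457]
tool_rot: [3.141, -0.003, -3.081]
contact_force: [-6.7, -2.5, 4.0]
opening: 0.0001
```

>>> jog_arm(deltas=[0.01, 0.001, 0, 0, 0, 0, 0.02, 0.0012, 0, 0, 0, 0, 0.02, 0.0012, 0, 0, 0, 0])

```text
time: 4.68
tool_pos: [0.5378, -0.0228, 0.0456]
tool_rot: [3.141, -0.008, -3.081]
contact_force: [-12.9, -3.4, 8.9]
opening: 0.0005
```

>>> jog_arm(deltas=[-0.2, -0.012, 0, 0, 0, 0, -0.5, -0.03, 0, 0, 0, 0, -0.7, -0.04, 0, 0, 0, 0, -0.7, -0.04, 0, 0, 0, 0])

```text
time: 5.02
tool_pos: [0.4673, -0.0262, 0.0455]
tool_rot: [3.14, -0.004, -3.082]
contact_force: [-0.2, -0.1, -0.2]
opening: 0.0004
```

>>> jog_arm(deltas=[0, 0, 0.4, 0, 0, 0, 0, 0, 0.8, 0, 0, 0, 0, 0, 1, 0, 0, 0, 0, 0, 1, 0, 0, 0])

```text
time: 5.35
tool_pos: [0.4749, -0.0273, 0.1507]
tool_rot: [-3.139, 0.011, -3.082]
contact_force: [1.3, -0.3, 0.7]
opening: 0.0002
```

>>> jog_arm(deltas=[0, 1, 0.5, 0, 0, 0, 0, 1, 0.5, 0, 0, 0, 0, 1, 0.5, 0, 0, 0], claw=1)

```text
time: 5.6
tool_pos: [0.4719, 0.0754, 0.1969]
tool_rot: [3.141, 0.002, -3.083]
contact_force: [0.6, -0.2, -0.3]
opening: 0.0158
```

```bash
python3 - <<'E'
from h import *
t=cv2.imread('pics/top0.png');s=cv2.imread('pics/scene0.png')
p=cv2.resize(t[216:240,124:156],None,fx=8,fy=8,interpolation=cv2.INTER_CUBIC).min(2)
m=((p>118)&(p<136)).astype('uint8'); m=cv2.morphologyEx(m,cv2.MORPH_OPEN,np.ones((19,19)))
n,l,st,ce=cv2.connectedComponentsWithStats(m);print(st[1:],ce[1:])
k=[i for i in range(1,n) if ce[i][0]<150];k=max(k,key=lambda i:st[i,4])
c=cv2.findContours((l==k).astype('uint8'),0,1)[0][0];r=cv2.minAreaRect(c)
q=(cv2.boxPoints(r)+.5)/8-.5+[124,216]
W=np.array([onz('top',u,.074) for u in q]);print(W.round(4),W.mean(0))
for i in range(4):v=W[i]-W[i-1];print(np.linalg.norm(v),np.arctan2(v[1],v[0]))
a=crop(t,124,216,32,24,16);b=crop(s,333,160,30,36,16)
C=np.zeros((600,800,3),'uint8');a=cv2.resize(a,(400,300));b=cv2.resize(b,(400,480));C[:300,:400]=a;C[:480,400:]=b
C[300:600,:400]=cv2.resize(crop(robot.read_camera('top')[:,:,::-1],200,100,160,120,4),(400,300))
cv2.imwrite('pics/c3.png',np.clip(C*1.6,0,255).astype('uint8')); o=robot.observe();print(o['tool_pos'],o['tool_rot'],o['qpos'])
E
```

```text
[[  54   62   62   60 2846]] [[84.70344343 92.71503865]]
[[0.4954 0.3143 0.074 ]
 [0.5082 0.3024 0.074 ]
 [0.4966 0.2901 0.074 ]
 [0.4838 0.3019 0.074 ]] [0.49598995 0.30217609 0.074     ]
0.01690579471733388 0.8202949469371251
0.017460451920350433 -0.7464451031426282
0.016950144984002446 -2.32314836873245
0.017428959456779275 2.3926119038446285
[0.47273076 0.07868308 0.19898505] [ 3.13903877  0.00594574 -3.08025092] [ 0.0029473   0.29284657  1.71095678  0.00319965  1.13200471 -1.63054933]
```

View pics/c3.png

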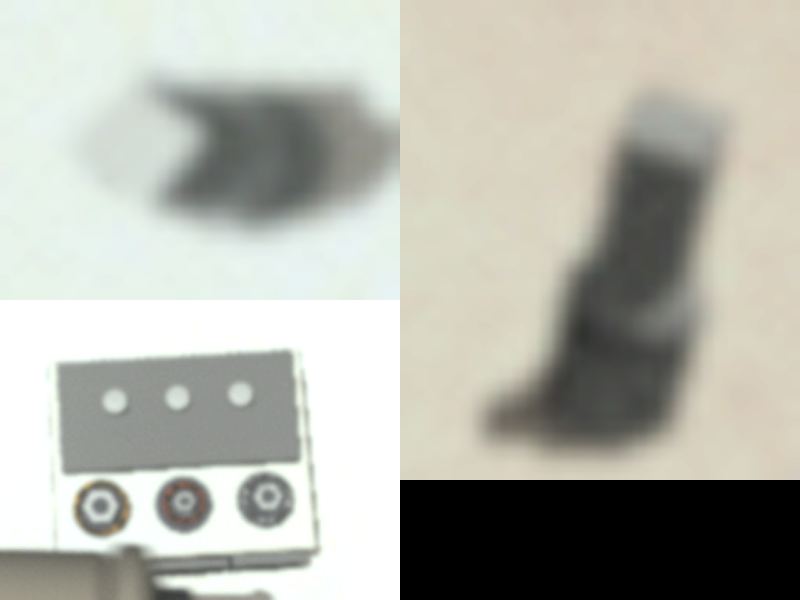

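The drawer front looks flush with the outer fronts. The small socket's adapter is at about (0.4963,0.3015), with its faces at 0.82 rad. Now moving over it.

>>> jog_arm(deltas=[0.08, 0.743, 0, 0, 0, 0.08, 0.08, 0.743, 0, 0, 0, 0.162, 0.08, 0.743, 0, 0, 0, 0.162, 0.08, 0.743, 0, 0, 0, 0.162])

```text
time: 5.98
tool_pos: [0.4794, 0.1491, 0.1951]
tool_rot: [3.142, -0.0, -2.825]
contact_force: [-0.3, -0.5, -0.7]
opening: 0.0467
```

>>> jog_arm(deltas=[0.08, 0.743, 0, 0, 0, 0.08, 0.08, 0.743, 0, 0, 0, 0.162, 0.08, 0.743, 0, 0, 0, 0.162, 0.08, 0.743, 0, 0, 0, 0.162])

```text
time: 6.32
tool_pos: [0.4873, 0.2221, 0.195]
tool_rot: [-3.141, -0.001, -2.573]
contact_force: [-1.0, 0.6, 0.6]
opening: 0.0731
```

>>> jog_arm(deltas=[0.08, 0.743, 0, 0, 0, 0.08, 0.08, 0.743, 0, 0, 0, 0.162, 0.08, 0.743, 0, 0, 0, 0.162, 0.08, 0.743, 0, 0, 0, 0.162])

```text
time: 6.65
tool_pos: [0.4953, 0.2957, 0.1951]
tool_rot: [-3.142, -0.001, -2.32]
contact_force: [-0.2, -0.3, 0.7]
opening: 0.0915
```

>>> jog_arm(deltas=[0, 0, -0.3, 0, 0, 0, 0, 0, -0.6, 0, 0, 0, 0, 0, -0.7, 0, 0, 0, 0, 0, -0.7, 0, 0, 0, 0, 0, -0.7, 0, 0, 0])

```text
time: 7.07
tool_pos: [0.4956, 0.2951, 0.1262]
tool_rot: [3.142, -0.001, -2.321]
contact_force: [-0.1, -0.1, 0.4]
opening: 0.0917
```

>>> jog_arm(deltas=[0.008, 0.063, 0, 0, 0, 0, 0.008, 0.063, -0.3, 0, 0, 0, 0.008, 0.063, -0.6, 0, 0, 0, 0.008, 0.063, -0.74, 0, 0, 0, 0.008, 0.063, -0.74, 0, 0, 0])

```text
time: 7.48
tool_pos: [0.495, 0.3023, 0.0501]
tool_rot: [3.14, -0.003, -2.319]
contact_force: [0.2, 0.2, 1.0]
opening: 0.0918
```

>>> jog_arm(deltas=[0, 0, 0, 0, 0, 0, 0, 0, 0, 0, 0, 0, 0, 0, 0, 0, 0, 0, 0, 0, 0, 0, 0, 0, 0, 0, 0, 0, 0, 0], claw=0, newtons=10)

```text
time: 7.9
tool_pos: [0.4965, 0.3028, 0.0529]
tool_rot: [-3.141, 0.002, -2.318]
contact_force: [0.1, -0.3, -0.5]
opening: 0.0631
```

>>> jog_arm(deltas=[0, 0, 0, 0, 0, 0, 0, 0, 0, 0, 0, 0, 0, 0, 0, 0, 0, 0, 0, 0, 0, 0, 0, 0, 0, 0, 0, 0, 0, 0])

```text
time: 8.32
tool_pos: [0.4959, 0.3026, 0.0517]
tool_rot: [3.141, -0.0, -2.318]
contact_force: [0.6, 0.4, 0.3]
opening: 0.0299
```

>>> jog_arm(deltas=[0, 0, 0, 0, 0, 0, 0, 0, 0, 0, 0, 0, 0, 0, 0, 0, 0, 0, 0, 0, 0, 0, 0, 0, 0, 0, 0, 0, 0, 0])

```text
time: 8.73
tool_pos: [0.496, 0.3025, 0.0517]
tool_rot: [3.142, 0.0, -2.318]
contact_force: [1.3, 0.2, -0.1]
opening: 0.018
```

>>> jog_arm(deltas=[0, 0, 0, 0, 0, 0, 0, 0, 0, 0, 0, 0, 0, 0, 0, 0, 0, 0], newtons=40)

```text
time: 8.98
tool_pos: [0.496, 0.3026, 0.0517]
tool_rot: [3.142, 0.0, -2.318]
contact_force: [0.4, -0.1, -0.2]
opening: 0.0179
```

The socket is gripped at an opening of 18 mm, so its mouth is at TCP − 51.7 mm. I'll lift it and carry it over the nut.

>>> jog_arm(deltas=[0, 0, 0.3, 0, 0, 0, 0, 0, 0.7, 0, 0, 0, 0, 0, 0.8, 0, 0, 0, 0, 0, 0.8, 0, 0, 0])

```text
time: 9.32
tool_pos: [0.4976, 0.3035, 0.1351]
tool_rot: [-3.139, 0.006, -2.318]
contact_force: [-0.2, -0.2, -2.6]
opening: 0.0179
```

>>> jog_arm(deltas=[0.2825, -0.81, 0.3, 0, 0, -0.038, 0.2825, -0.81, 0.6, 0, 0, -0.038, 0.2825, -0.81, 0.6, 0, 0, -0.038, 0.2825, -0.81, 0.6, 0, 0, -0.038])

```text
time: 9.65
tool_pos: [0.5265, 0.2189, 0.1937]
tool_rot: [-3.139, 0.003, -2.381]
contact_force: [1.6, 0.2, -1.3]
opening: 0.0174
```

>>> jog_arm(deltas=[0.2825, -0.81, 0, 0, 0, -0.038, 0.2825, -0.81, 0, 0, 0, -0.038, 0.2825, -0.81, 0, 0, 0, -0.038, 0.2825, -0.81, 0, 0, 0, -0.038])

```text
time: 9.98
tool_pos: [0.552, 0.1389, 0.1894]
tool_rot: [3.139, -0.003, -2.441]
contact_force: [-0.6, 0.1, -1.5]
opening: 0.0176
```

>>> jog_arm(deltas=[0.2825, -0.81, 0, 0, 0, -0.038, 0.2825, -0.81, 0, 0, 0, -0.038, 0.2825, -0.81, 0, 0, 0, -0.038, 0.2825, -0.81, 0, 0, 0, -0.038])

```text
time: 10.32
tool_pos: [0.5803, 0.0591, 0.19]
tool_rot: [3.139, -0.002, -2.499]
contact_force: [-0.3, 1.0, -1.5]
opening: 0.0176
```

>>> jog_arm(deltas=[0.2825, -0.82, 0, 0, 0, -0.039, 0.2825, -0.82, 0, 0, 0, -0.039, 0.2825, -0.82, 0, 0, 0, -0.039, 0.2825, -0.82, 0, 0, 0, -0.039, 0.2825, -0.82, 0, 0, 0, -0.039])

```text
time: 10.73
tool_pos: [0.6082, -0.0204, 0.1907]
tool_rot: [3.139, -0.001, -2.558]
contact_force: [0.4, 0.2, -2.4]
opening: 0.0175
```

>>> jog_arm(deltas=[0, 0, 0, 0, 0, 0, 0, 0, 0, 0, 0, 0, 0, 0, 0, 0, 0, 0])

```text
time: 10.98
tool_pos: [0.6086, -0.0208, 0.1918]
tool_rot: [3.141, 0.0, -2.557]
contact_force: [0.6, -0.6, -0.5]
opening: 0.0178
```

>>> jog_arm(deltas=[0.004, -0.017, -0.1, 0, 0, 0, 0.004, -0.017, -0.25, 0, 0, 0, 0.004, -0.017, -0.4, 0, 0, 0, 0.004, -0.017, -0.42, 0, 0, 0, 0.004, -0.017, -0.42, 0, 0, 0])

```text
time: 11.4
tool_pos: [0.6085, -0.0238, 0.1483]
tool_rot: [3.139, -0.002, -2.558]
contact_force: [0.9, 0.2, -1.9]
opening: 0.0175
```

```bash
python3 - <<'E'
from h import *
robot.read_camera('top')
t=robot.read_camera('top')[:,:,::-1];s=robot.read_camera('scene')[:,:,::-1]
cv2.imwrite('pics/top2.png',t);cv2.imwrite('pics/scene2.png',s)
o=robot.observe();p=o['tool_pos'];print(p,o['tool_rot'],o['contact_force'])
C=np.hstack([crop(s,200,170,75,60,8)]);C=np.clip(C*1.6,0,255).astype('uint8')
n=np.array([.609,-.0225]);b=[np.r_[n,.073],np.r_[n,.089],np.r_[p[:2],p[2]-.0517],np.r_[p[:2],p[2]-.0177]]
print(proj('scene',b).round(1))
cv2.imwrite('pics/c4.png',C)
E
```

```text
[ 0.60985193 -0.02414299  0.15058724] [-3.14064790e+00  1.16525508e-03 -2.55863462e+00] [ 0.27116636 -0.21366676 -0.71166984]
[[237.3 211.6]
 [237.1 206.7]
 [236.3 204. ]
 [235.7 192.9]]
```

View pics/c4.png

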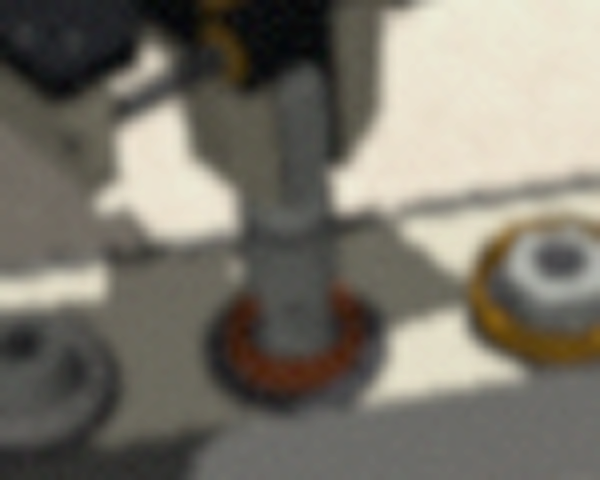

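The barrel stands above the red ring, centred to within about 0.6 px (it is slightly towards -y). I'll correct that and go down while feeling for contact.

>>> jog_arm(deltas=[-0.008, 0.016, 0, 0, 0, 0, -0.008, 0.016, -0.03, 0, 0, 0, -0.008, 0.016, -0.06, 0, 0, 0, -0.008, 0.016, -0.08, 0, 0, 0, -0.008, 0.016, -0.08, 0, 0, 0])

```text
time: 11.97
tool_pos: [0.6082, -0.0225, 0.1411]
tool_rot: [3.141, -0.001, -2.559]
contact_force: [-0.6, 0.2, -1.2]
opening: 0.0179
```

>>> jog_arm(deltas=[0, 0, -0.01, 0, 0, 0, 0, 0, -0.02, 0, 0, 0, 0, 0, -0.03, 0, 0, 0, 0, 0, -0.03, 0, 0, 0])

```text
time: 12.3
tool_pos: [0.6093, -0.0226, 0.1392]
tool_rot: [-3.14, 0.002, -2.559]
contact_force: [1.8, 0.6, 0.4]
opening: 0.0176
```

>>> jog_arm(deltas=[0, 0, -0.01, 0, 0, 0, 0, 0, -0.02, 0, 0, 0, 0, 0, -0.02, 0, 0, 0, 0, 0, -0.02, 0, 0, 0])

```text
time: 12.63
tool_pos: [0.6099, -0.0228, 0.1377]
tool_rot: [-3.139, 0.003, -2.559]
contact_force: [4.3, 0.7, 4.8]
opening: 0.018
```

>>> jog_arm(deltas=[0.01, 0, 0, 0, 0, 0, 0.015, 0, 0, 0, 0, 0, 0.015, 0, 0, 0, 0, 0])

```text
time: 12.88
tool_pos: [0.6104, -0.0228, 0.1371]
tool_rot: [-3.141, 0.001, -2.559]
contact_force: [3.7, -1.1, 5.0]
opening: 0.0183
```

>>> jog_arm(deltas=[0, 0, -0.01, 0, 0, 0, 0, 0, -0.02, 0, 0, 0, 0, 0, -0.02, 0, 0, 0, 0, 0, -0.02, 0, 0, 0])

```text
time: 13.22
tool_pos: [0.6108, -0.023, 0.1347]
tool_rot: [-3.14, 0.001, -2.559]
contact_force: [5.6, -2.2, 2.6]
opening: 0.0176
```

>>> jog_arm(deltas=[0.015, -0.005, 0, 0, 0, 0, 0.015, -0.005, -0.01, 0, 0, 0, 0.015, -0.005, -0.02, 0, 0, 0, 0.015, -0.005, -0.02, 0, 0, 0])

```text
time: 13.55
tool_pos: [0.6111, -0.0231, 0.1319]
tool_rot: [3.141, -0.001, -2.559]
contact_force: [3.3, -0.9, -3.4]
opening: 0.0179
```

>>> jog_arm(deltas=[0, 0, -0.01, 0, 0, 0, 0, 0, -0.02, 0, 0, 0, 0, 0, -0.02, 0, 0, 0, 0, 0, -0.02, 0, 0, 0])

```text
time: 13.88
tool_pos: [0.6112, -0.0231, 0.1303]
tool_rot: [3.141, -0.001, -2.559]
contact_force: [2.9, -2.0, -2.9]
opening: 0.0176
```

>>> jog_arm(deltas=[0.005, -0.003, -0.01, 0, 0, 0, 0.005, -0.003, -0.02, 0, 0, 0, 0.005, -0.003, -0.03, 0, 0, 0, 0.005, -0.003, -0.03, 0, 0, 0])

```text
time: 14.22
tool_pos: [0.6114, -0.0231, 0.1272]
tool_rot: [3.14, -0.001, -2.559]
contact_force: [0.1, 0.2, -1.4]
opening: 0.0178
```

>>> jog_arm(deltas=[0, 0, -0.01, 0, 0, 0, 0, 0, -0.02, 0, 0, 0, 0, 0, -0.03, 0, 0, 0, 0, 0, -0.03, 0, 0, 0])

```text
time: 14.55
tool_pos: [0.6119, -0.0232, 0.1248]
tool_rot: [3.141, -0.0, -2.559]
contact_force: [0.4, 0.3, -2.3]
opening: 0.018
```

>>> jog_arm(deltas=[0, 0, -0.01, 0, 0, 0, 0, 0, -0.015, 0, 0, 0, 0, 0, -0.015, 0, 0, 0, 0, 0, -0.015, 0, 0, 0])

```text
time: 14.88
tool_pos: [0.612, -0.0233, 0.1246]
tool_rot: [-3.141, 0.001, -2.559]
contact_force: [-3.4, 0.2, 7.9]
opening: 0.018
```

It stopped at TCP z 0.1246 against the 0.1247 predicted for fully seated, pressing with about 8 N. I'll check it in both views.

```bash
python3 - <<'E'
from h import *
t=robot.read_camera('top')[:,:,::-1];s=robot.read_camera('scene')[:,:,::-1]
o=robot.observe();print(o['tool_pos'],o['contact_force'],o['opening'],o['time'])
C=np.zeros((600,800,3),'uint8')
C[:360,:400]=cv2.resize(crop(s,195,165,80,72,5),(400,360));C[:300,400:]=cv2.resize(t[100:250,170:370],(400,300));C[300:600,400:]=cv2.resize(s,(400,300))
cv2.imwrite('pics/c5.png',np.clip(C*1.6,0,255).astype('uint8'))
E
```

```text
[ 0.61198626 -0.02325468  0.12465264] [-3.50126942 -0.64294758  8.29977678] 0.017660437398262438 14.9833
```

View pics/c5.png

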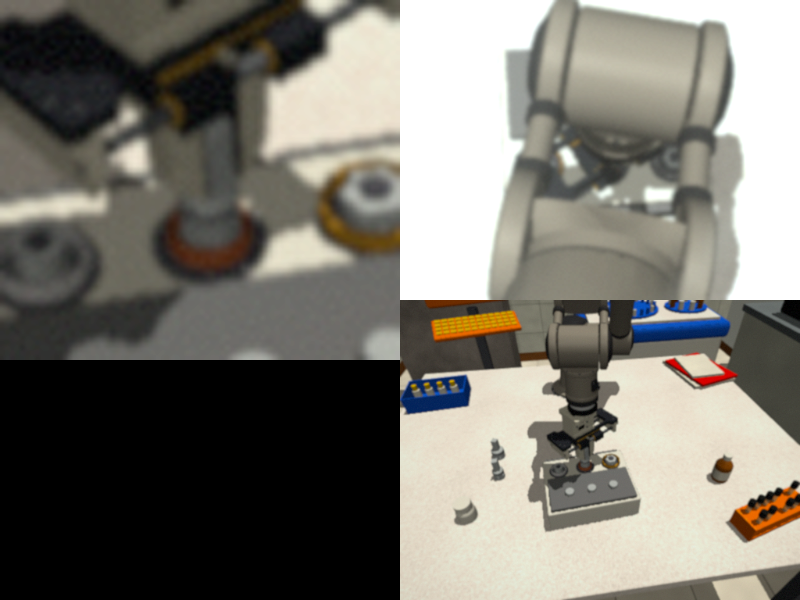

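The barrel is sunk deep in the red collar at crop (210,225). The bottle, the jar and the other two sockets are where they started. Handing in.

```bash
python3 -c "
from cell import robot
print(robot.hand_in()); print(robot.observe()['tool_pos'])"
```

```text
the job is handed in; nothing more can be done
None
the job is handed in; nothing more can be done
```

I pushed the drawer home, and the small socket (`socket_s`) is fully seated on the middle nut and still held in the gripper. I handed the job in at about 15 s.

- **Drawer:** I pushed it past the catch with about 10 N, after which it ran in. It then stopped solid with the fingers where a closed drawer front should be, and the later top view showed the front flush. The arm hid the drawer in the final pictures, so I did not check it again at the end.
- **Socket:** The middle nut looked like the 18 mm one in the images, so I tried the small socket first and it fitted. It went past the nut-top and collar levels and stopped at TCP z 0.1246, against 0.1247 predicted for fully seated. It was pressing with about 8 N, and the gripper opening read 18 mm.
- **Position error:** The socket seated about 3 mm further in x than my camera estimate of the nut, which is slightly more than the stated 2 mm calibration. Some of that may be the grip being off-centre. The side forces fell to about 3.5 N or less as it went in.
- **Left alone:** The other two sockets, the bottle and the jar stayed upright and were not touched.

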